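Refill the wardrobe freshener

ROBOT

A 6-joint arm with a two-finger parallel gripper is mounted at the origin on the work surface. World frame = base frame: x ahead of the robot, y to its left, z up, the work surface at z = 0. Lengths are in mm, angles in degrees, forces in N, time in s.
With the tool pointing down it reaches from about 350 to 850 mm from the base axis. Payload 8.1 kg.
Tool frame: the origin (TCP) lies on the centre line of the jaws, within the pads' length; the fingertips stand 14 mm ahead of it and the grasp point (between the pads) lies 5 mm behind it; z points along the fingers, y is the line along which they close (so a half turn about z gives the same grasp; the last joint's range is limited). The gripper opens to 85 mm and grips with 20 to 120 N. Pads are 22 mm wide; open, the fingers measure 114 mm over their backs; the gripper's body (76 mm by 85 mm) begins 54 mm behind the grasp point. The pads swing forward as they close: fully open they stand 13 mm farther back than shut.
Start: joints at [-79.721, 7.471, 85.268, -0, 87.261, -4.893], TCP at [157.05, -579.086, 245.292] pointing down, gripper open.
Joint ranges: [-169.43, 169.43], [-51.17, 129.36], [1.28, 143.12], [-76.62, 256.62], [0, 156.53], [-152.29, 152.29]. Speed limits (degrees/s): [136.94, 136.94, 159.86, 180, 180, 180].

INTERFACE

Orientations are given as [roll, pitch, yaw] about the fixed x, y, z axes, in that order (R = Rz(yaw) Ry(pitch) Rx(roll)).
In Python, from bench import sense, snapshot, camera_info, hand_in gives the robot as it stands. The module is installed in compiled form; this text tells all that it offers.
- The arm moves only by the tool apply_moves, never from a script. Its argument "deltas" is a list of rows, each a list of 7 numbers: the shift along the tool's x, y, z scaled (see below), then the turn, a rotation vector about the tool's x, y, z scaled (see below), then the opening, from 0 (shut) to 1 (fully open). In form: [[dx, dy, dz, ax, ay, az, claw], ...]. A call has 1 to 8 rows; each row shifts and turns the commanded pose from where the row before left it, along the tool's axes as they then stand; what a row does not reach is not made up. The controller multiplies each number of a shift by 0.03 m and each number of a turn by 0.08 rad. A row lasts 1/8 s, in which the tool goes at most 62.5 mm and 10.7 degrees, less where a joint would pass 70% of its speed; a pose out of reach is approached as far as the arm can. A call with a number of a shift or a turn outside -1 to 1 is refused whole. A call with a gripper value outside its range is refused whole. The fingers move at their own pace and stop on an object; "grip_force" is the grip in N (left out, the last holds). Time passes only in rows, so rows that do not move let the fingers close. It gives the time, the measured TCP pose, the force, the opening and the grip force at its end, in the units of the state.
- sense(): the state, without advancing time (a new reading comes with each control period).
- snapshot(name): name is "side" or "top"; returns the picture (384x512x3 uint8, red, green, blue); there is no depth.
- camera_info(name): a dict with "vertical_fov" (degrees; the focal length in pixels is half the picture's height over the tangent of half this angle, whatever the lens; pixels are square), "cx", "cy" (the principal point, pixels), "origin" and "rotation" of the camera in the world. Camera axes: x right, y up, looking along -z (the intrinsics and any distortion apply to the point x, -y, -z); pixel columns grow to the right and rows downward; lengths in mm; the calibration is good to about 2 mm. A picture is of the moment at which its call begins. camera_info takes no time and is no camera call.
- hand_in(): hands the job in; it is judged then, once.
The state is a dict: "time": time; "joint_pos": joint angles; "qd": joint speeds; "joint_efforts": joint torques, N m; "tool_pos": TCP position; "tcp_rot": TCP orientation; "ft_force": force on the tool from outside, world axes, zero at the start; "wrist_torque": the same for the moment, N m; "finger_gap": finger opening in mm; "grip_force": force on a finger pad.
Only numpy, scipy, OpenCV 4.12 (cv2) and the standard library are available. Lean on these libraries where they do the work, as an engineer would, in place of code of your own. Each camera call takes 0.05 s, during which the arm holds its last target. There are 200 camera calls.

TASK

Refill the wardrobe freshener on the shelf: pull the spent black scent clip up off its rail (a sprung catch holds it) and leave it in the cardboard tray, and put every cedar spool lying about fully down on the two upright spindles, at most two stacked on each. Then start it by pressing its three keys one at a time, each fully down and let up again: first the long bar, then the large round key, then the small round key. Leave the coin bowl, shoe tree, money clip and key fob case where they are.

Things in the scene. Friction and masses are not known exactly. Their poses are not given: they have to be found in the camera images.
- unit: the freshener: white plastic deck 170 (x) x 330 (y) x 20 mm, fixed to the shelf; origin under its centre, z up. On it, in its own frame: right spindle at (30, -100), left spindle at (30, 0), rail centred at (30, 115), and the three keys in a row at x = -58, at y = -110, -50 and 10 mm, in an order that changes from start to start. Its yaw varies.
- spindle_right (a point): foot of the right-hand (-y) steel spindle, on the deck's upper face (20 mm above the shelf); the spindle is 12 mm thick and rises 60 mm from here, its top 5 mm tapered to 6 mm. It takes two spools
- spindle_left (a point): foot of the left-hand spindle, the same
- rail_top (a point): middle of the upper face of the clip rail: an aluminium bar 8 mm thick (unit x), its top 32 mm above the deck, running along the unit's y between two small end posts 66 mm apart. The sprung catch is a 4 mm nose on its +x side
- clip: spent scent clip, black plastic, 30 (x) x 44 (y) x 68 mm high, 50 g: an inverted U straddling the rail, with a grip tab on top. Origin under its centre, z up along the tab. It comes straight up off the rail: the catch gives way within the first 16 mm of lift at roughly 5 to 15 N, and after 35 mm the clip is clear. It can stand upright on its legs
- clip_tab (a point): centre of the clip's grip tab: 12 mm thick (clip x), 40 mm wide (clip y), 30 mm high, 53 mm above the clip's origin; grip it across its thickness
- tray: open cardboard tray, 150 (x) x 110 (y) x 30 mm, walls and floor 4 mm, fixed; origin under its centre
- key_bar_top (a point): centre of the upper face of the long bar key, 44 mm (unit x) x 16 mm, 12 mm above the deck when up (32 mm above the shelf); the bezel around it stands 2 mm above the deck
- key_large_top (a point): centre of the upper face of the large round key, 36 mm across, 12 mm above the deck when up (32 mm above the shelf); the bezel around it stands 2 mm above the deck
- key_small_top (a point): centre of the upper face of the small round key, 18 mm across, 12 mm above the deck when up (32 mm above the shelf); the bezel around it stands 2 mm above the deck
- key_bar (a joint): Long bar key. Spring key on the deck; the joint reads 0 up, 0.006 m fully down (about 5 N), and springs back. It counts as pressed past 4 mm.
- key_large (a joint): Large round key. Spring key on the deck; the joint reads 0 up, 0.006 m fully down (about 5 N), and springs back. It counts as pressed past 4 mm.
- key_small (a joint): Small round key. Spring key on the deck; the joint reads 0 up, 0.006 m fully down (about 5 N), and springs back. It counts as pressed past 4 mm.
- spool1: cedar spool, a flanged wooden reel 48 mm across and 26 mm high with a 17 mm through-hole, about 40 g, standing on the shelf on a flat end; origin at its very centre (13 mm above what it stands on), z along the hole; either end may be up. Three or all four of the spools are present; absent ones read None
- spool2: cedar spool, a flanged wooden reel 48 mm across and 26 mm high with a 17 mm through-hole, about 40 g, standing on the shelf on a flat end; origin at its very centre (13 mm above what it stands on), z along the hole; either end may be up. Three or all four of the spools are present; absent ones read None
- spool3: cedar spool, a flanged wooden reel 48 mm across and 26 mm high with a 17 mm through-hole, about 40 g, standing on the shelf on a flat end; origin at its very centre (13 mm above what it stands on), z along the hole; either end may be up. Three or all four of the spools are present; absent ones read None
- spool4: cedar spool, a flanged wooden reel 48 mm across and 26 mm high with a 17 mm through-hole, about 40 g, standing on the shelf on a flat end; origin at its very centre (13 mm above what it stands on), z along the hole; either end may be up. Three or all four of the spools are present; absent ones read None
- coin_bowl: gray ceramic bowl, 100 mm across, 40 mm high; bystander, origin under its centre
- shoe_tree: small wooden shoe tree, 163 mm long, 44 mm high, lying along its x; bystander, origin under its middle
- money_clip: bent steel money clip, 55 x 20 x 8 mm; bystander
- fob_case: black plastic key fob case with a steel spring clip and a wire loop, 60 x 36 x 17 mm; bystander

How it is judged (in metres and radians):
On the way, in this order (a step that is already met when the one before it is completed fails the run):
1. the spent clip lies in the tray and every spool present is fully down on a spindle (in any order) (((horizontal distance between spool1 and spindle_left below 0.006 m and z of spool1 in the frame of spindle_left between 0.009 and 0.044 m and angle between the z axis of spool1 and the z axis of unit, either way round below 0.12 rad) or (horizontal distance between spool1 and spindle_right below 0.006 m and z of spool1 in the frame of spindle_right between 0.009 and 0.044 m and angle between the z axis of spool1 and the z axis of unit, either way round below 0.12 rad)) and ((horizontal distance between spool2 and spindle_left below 0.006 m and z of spool2 in the frame of spindle_left between 0.009 and 0.044 m and angle between the z axis of spool2 and the z axis of unit, either way round below 0.12 rad) or (horizontal distance between spool2 and spindle_right below 0.006 m and z of spool2 in the frame of spindle_right between 0.009 and 0.044 m and angle between the z axis of spool2 and the z axis of unit, either way round below 0.12 rad)) and ((horizontal distance between spool3 and spindle_left below 0.006 m and z of spool3 in the frame of spindle_left between 0.009 and 0.044 m and angle between the z axis of spool3 and the z axis of unit, either way round below 0.12 rad) or (horizontal distance between spool3 and spindle_right below 0.006 m and z of spool3 in the frame of spindle_right between 0.009 and 0.044 m and angle between the z axis of spool3 and the z axis of unit, either way round below 0.12 rad)) and ((horizontal distance between spool4 and spindle_left below 0.006 m and z of spool4 in the frame of spindle_left between 0.009 and 0.044 m and angle between the z axis of spool4 and the z axis of unit, either way round below 0.12 rad) or (horizontal distance between spool4 and spindle_right below 0.006 m and z of spool4 in the frame of spindle_right between 0.009 and 0.044 m and angle between the z axis of spool4 and the z axis of unit, either way round below 0.12 rad)) and x of clip_tab in the frame of tray between -0.066 and 0.066 m and y of clip_tab in the frame of tray between -0.046 and 0.046 m and x of clip in the frame of tray between -0.073 and 0.073 m and y of clip in the frame of tray between -0.053 and 0.053 m and z of clip in the frame of tray below 0.04 m and linear speed of clip below 0.03 m/s), for 0.2 s.
2. the long bar key is pressed down, the other two up (value of joint key_bar above 0.004 m and value of joint each of key_large, key_small below 0.002 m), for 0.05 s.
3. the large round key is pressed down, the other two up (value of joint key_large above 0.004 m and value of joint each of key_bar, key_small below 0.002 m), for 0.05 s.
4. the small round key is pressed down, the other two up (value of joint key_small above 0.004 m and value of joint each of key_bar, key_large below 0.002 m), for 0.05 s.
At the end, for the whole second after the job is handed in: Each spool present upright (0.12 rad) round a spindle (axes within 6 mm), underside at most 31 mm above the deck, at rest; clip at rest inside the tray, underside under 40 mm above the shelf; all keys up (under 2 mm); bystanders moved less than 30 mm (all of step 1 and linear speed of each of spool1, spool2, spool3, spool4 below 0.03 m/s and value of joint each of key_bar, key_large, key_small below 0.002 m); the robot touches nothing.
It fails at once if the coin bowl is moved more than 30 mm (distance of coin_bowl from where it was at the start of the episode above 0.03 m).
It fails at once if the shoe tree is moved more than 30 mm (distance of shoe_tree from where it was at the start of the episode above 0.03 m).
It fails at once if the money clip is moved more than 30 mm (distance of money_clip from where it was at the start of the episode above 0.03 m).
It fails at once if the fob case is moved more than 30 mm (distance of fob_case from where it was at the start of the episode above 0.03 m).
Of spool1, spool2, spool3, spool4 only 3 to 4 are there at a start; the rules pass over those that are not, and their reading is None.
At some moment in a run one of spool1, spool2, spool3, spool4 may be knocked a few centimetres aside while the robot is not near it.
It also fails if it takes over 210 s, if anything falls off the work surface, if the arm or the gripper's body presses on something with over 40 N, if the wrist force passes 120 N, or if a joint passes its speed limit or range.

## Working session

There is one attempt and no reset: what is moved stays moved. The work goes in short steps, Python scripts to look and compute and a tool call to move; the robot and the scene stay as the last step left them, time stands still between calls to the robot, and variables do not carry over. Pictures are saved under pics/ and viewed, at most 14 in all, crops included, and the job is handed in when it is done.

Besides the shell and the picture viewer there is one more tool, called after "Emit:" by a JSON object that holds its "method" and its "body", one argument or row to a line. apply_moves: Moves the arm, as the interface text tells. Its arguments: {"type":"object","properties":{"deltas":{"type":"array"},"grip_force":{"type":"number"}},"required":["deltas"]}

```bash
mkdir -p pics; python3 - <<'E'
from bench import *
import cv2
for n in("side","top"):
    print(n,camera_info(n))
    cv2.imwrite(f"pics/{n}0.png",cv2.resize(snapshot(n)[:,:,::-1],(800,600),interpolation=cv2.INTER_CUBIC))
print(sense())
E
```

```text
side {'vertical_fov': 50.08319874997115, 'cx': 259.87922866601866, 'cy': 190.43694740396734, 'origin': array([-91.74093432, 807.34520461, 673.75001092]), 'rotation': array([  58.83835347,   -1.23669955, -142.27050459])}
top {'vertical_fov': 56.267862234495425, 'cx': 255.7529269364245, 'cy': 190.04420124147688, 'origin': array([ 416.64632831,    7.18683839, 1135.46991843]), 'rotation': array([  5.35122618,   0.44638538, -89.17577001])}
{'time': 0.1, 'joint_pos': array([-7.97216603e+01,  7.51163656e+00,  8.53260212e+01,  7.90508624e-04,
        8.72615063e+01, -4.89249563e+00]), 'qd': array([ 0.04523968, -0.11002248, -0.06270855, -0.11282333,  0.01987385,
        0.01423843]), 'joint_efforts': array([ 1.52721506e-03, -5.70949638e+01, -5.01942122e+01, -6.11122459e-05,
        8.15805135e-03,  9.14113905e-07]), 'tool_pos': array([ 156.96241517, -578.59435362,  244.31181847]), 'tcp_rot': array([-1.79901265e+02, -9.24401312e-03,  1.51707890e+01]), 'ft_force': array([-0.12527631, -0.11284963, -0.35484719]), 'wrist_torque': array([-0.00129555, -0.00427944, -0.01774298]), 'grip_force': 0.0, 'finger_gap': 85.41993779990189}
```

View pics/side0.png

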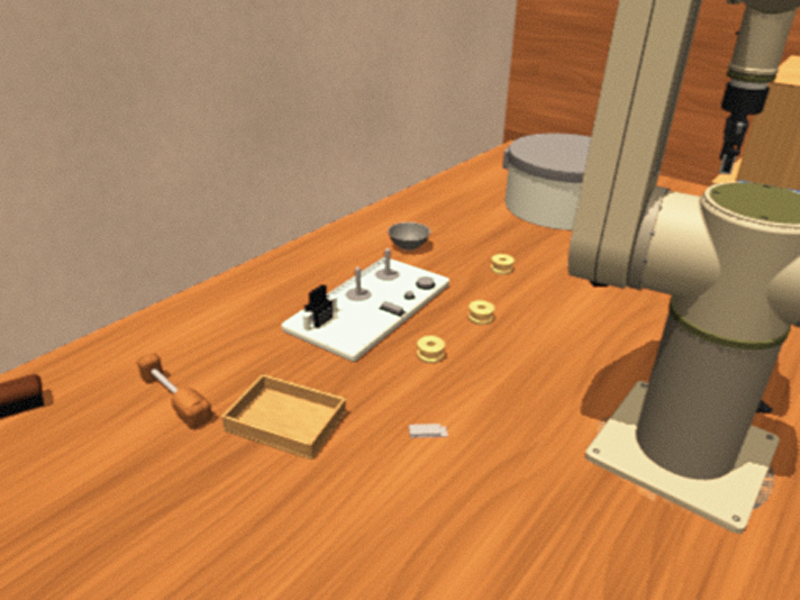

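View pics/top0.png

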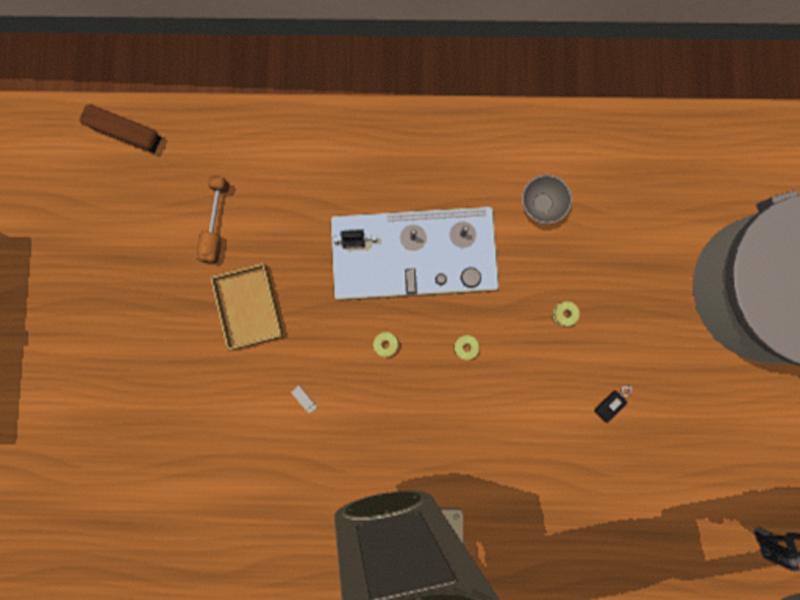

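The side view shows the clip at (318,305), the spindles at (358,285) and (388,265), spools at (431,348), (481,311) and (502,263), and the tray at (285,415). The top view shows the deck spanning (332,208)-(497,299), spools at (386,344), (467,347) and (567,314), and the tray at (248,306). The keys there are the bar at (411,280), small at (441,279) and large at (471,277).

```bash
cat > v.py <<'E'
import numpy as np, cv2
from bench import *
from scipy.spatial.transform import Rotation as R
CI={n:camera_info(n) for n in("side","top")}
def ray(n,p):
    c=CI[n]; f=192/np.tan(np.radians(c["vertical_fov"])/2)
    d=R.from_euler('xyz',c["rotation"],degrees=True).apply([(p[0]-c["cx"])/f,-(p[1]-c["cy"])/f,-1])
    return c["origin"],d/np.linalg.norm(d)
def plane(n,p,z):
    o,d=ray(n,p); return o+d*(z-o[2])/d[2]
def tri(a,b,na="top",nb="side"):
    (o,d),(q,e)=ray(na,a),ray(nb,b)
    t=np.linalg.lstsq(np.c_[d,-e],q-o,rcond=None)[0]
    A,B=o+d*t[0],q+e*t[1]; return (A+B)/2,np.linalg.norm(A-B)
def proj(n,P):
    c=CI[n]; f=192/np.tan(np.radians(c["vertical_fov"])/2)
    v=R.from_euler('xyz',c["rotation"],degrees=True).inv().apply(np.array(P,float)-c["origin"])
    return np.array([c["cx"]-f*v[0]/v[2],c["cy"]+f*v[1]/v[2]])
def blobs(m,lo,hi):
    k,l,s,c=cv2.connectedComponentsWithStats(m.astype(np.uint8)*255)
    return [(c[i],s[i]) for i in range(1,k) if lo<s[i][4]<hi],l
E
cat > m.py <<'E'
from v import *
S={n:snapshot(n) for n in CI}
H={n:cv2.cvtColor(S[n],cv2.COLOR_RGB2HSV) for n in CI}
sp={}
for n in CI:
    h=H[n]; m=cv2.inRange(h,(22,60,100),(36,255,255))
    m=cv2.morphologyEx(m,cv2.MORPH_CLOSE,np.ones((5,5)))
    b,_=blobs(m>0,40,900); sp[n]=[x[0] for x in b]
    print(n,"yellow",[(x[0].round(1),x[1][2:]) for x in b])
for a in sp["top"]:
    for b in sp["side"]:
        P,g=tri(a,b)
        if g<12 and -5<P[2]<120: print("spool",P.round(1),round(g,1),"plane26",plane("top",a,26).round(1))
E
cat >> m.py <<'E'
if __name__=="__main__":
    h=H["top"]; w=cv2.inRange(h,(0,0,140),(179,60,255)); w=cv2.morphologyEx(w,cv2.MORPH_CLOSE,np.ones((9,9)))
    c=max(cv2.findContours(w[100:220,190:340],0,2)[0],key=cv2.contourArea)+[190,100]
    q=cv2.boxPoints(cv2.minAreaRect(c)); Q=np.array([plane("top",p,20) for p in q])
    print("deck",q.round(1).tolist(),Q.round(1)[:,:2].tolist(),Q.mean(0).round(1),[np.linalg.norm(Q[i]-Q[i-1]).round(1) for i in range(4)])
    t=S["top"][120:195,205:325]; cv2.imwrite("pics/td.png",cv2.resize(t[:,:,::-1],None,fx=6.5,fy=6.5,interpolation=cv2.INTER_CUBIC))
    t=S["side"][150:240,170:300]; cv2.imwrite("pics/sd.png",cv2.resize(t[:,:,::-1],None,fx=6,fy=6,interpolation=cv2.INTER_CUBIC))
E
python3 m.py
```

```text
side yellow [(array([435.7, 128.8]), array([ 24,  14, 196], dtype=int32)), (array([435.8, 144.9]), array([ 34,  19, 286], dtype=int32)), (array([320.7, 166.9]), array([14, 11, 91], dtype=int32)), (array([307.5, 197. ]), array([ 15,  14, 117], dtype=int32)), (array([465.9, 213.7]), array([ 59,  17, 142], dtype=int32)), (array([274.7, 221.6]), array([ 17,  16, 174], dtype=int32))]
top yellow [(array([362. , 200.4]), array([ 17,  16, 208], dtype=int32)), (array([246.4, 220. ]), array([ 16,  15, 192], dtype=int32)), (array([298.4, 222. ]), array([ 16,  15, 193], dtype=int32))]
spool [ 493.6 -312.6   20.1] 0.7 plane26 [ 492.9 -311.1   26. ]
spool [427.8  45.4  18.3] 0.9 plane26 [427.3  44.9  26. ]
spool [ 423.7 -115.5   21.8] 0.2 plane26 [ 423.6 -115.1   26. ]
deck [[210.8000030517578, 138.0], [315.1000061035156, 131.6999969482422], [318.3999938964844, 184.89999389648438], [214.0, 191.1999969482422]] [[684.5, 162.0], [709.0, -167.8], [539.7, -177.7], [515.5, 147.5]] [612.2  -9.   20. ] [np.float64(169.7), np.float64(330.8), np.float64(169.6), np.float64(326.2)]
```

View pics/td.png

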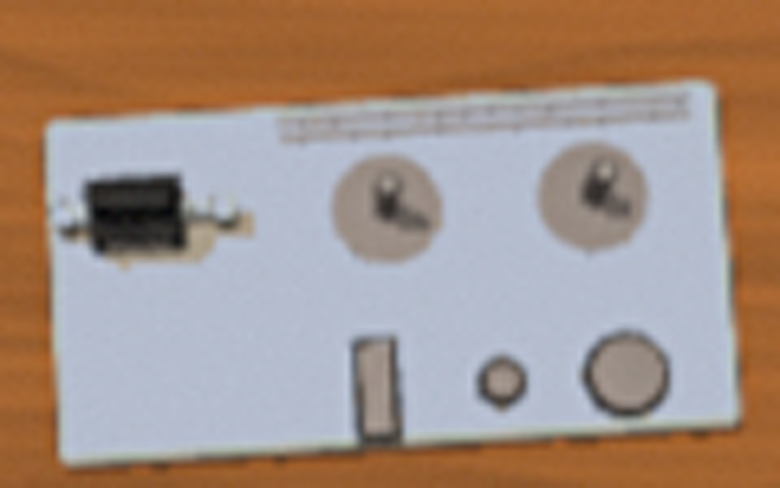

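View pics/sd.png

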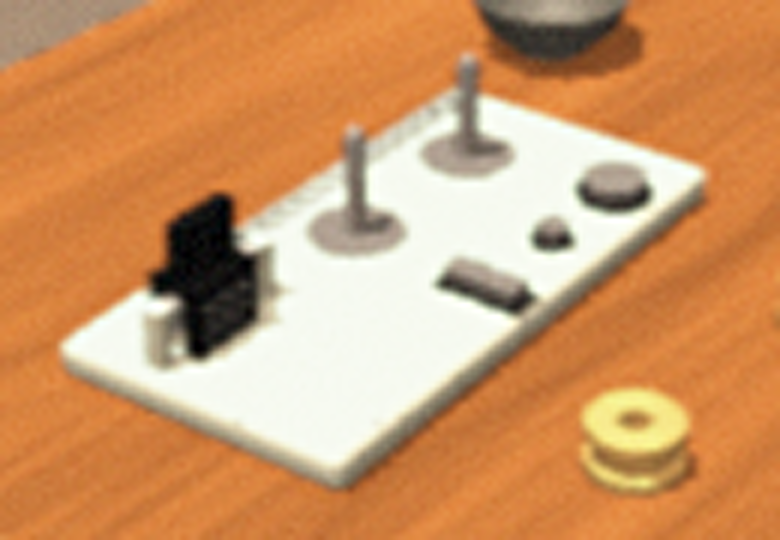

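The top crop shows spindle tips at (387,185) and (603,167), discs at (387,208) and (593,196), and keys at (376,388), (502,380) and (627,373). The clip is at about (133,213). The side crop shows spindle tips at (354,130) and (467,60), discs at (356,230) and (468,155), and the clip tab top at about (207,208).

```bash
cat > u.py <<'E'
from m import *
T=lambda u,v:((u+.5)/6.5-.5+205,(v+.5)/6.5-.5+120)
D=lambda u,v:((u+.5)/6-.5+170,(v+.5)/6-.5+150)
pts={"discL":((387,208),(356,230),(30,0),20),"discR":((593,196),(468,155),(30,-100),20),
"tipL":((387,184),(354,132),(30,0),79),"tipR":((603,166),(467,62),(30,-100),79),
"bar":((376,386),(486,280),(-58,10),32),"small":((502,379),(552,228),(-58,-50),32),"large":((627,373),(615,183),(-58,-110),32)}
A=[];B=[]
for k,(t,s,l,z) in pts.items():
    P,g=tri(T(*t),D(*s)); print(k,P.round(1),"gap",round(g,1),"ztext",z,plane("top",T(*t),z).round(1)[:2],plane("side",D(*s),z).round(1)[:2])
    A.append(l);B.append(P[:2])
A=np.array(A,float);B=np.array(B)
a=A-A.mean(0);b=B-B.mean(0)
th=np.arctan2((a[:,0]*b[:,1]-a[:,1]*b[:,0]).sum(),(a*b).sum())
Rm=np.array([[np.cos(th),-np.sin(th)],[np.sin(th),np.cos(th)]])
o=B.mean(0)-Rm@A.mean(0); print("unit",o.round(1),"yaw",np.degrees(th).round(2)); print((B-A@Rm.T-o).round(1).tolist())
for k,l in dict(L=(30,0),R=(30,-100),rail=(30,115),bar=(-58,10),small=(-58,-50),large=(-58,-110)).items(): print(k,(o+Rm@l).round(1))
print("tab top",[x for x in tri(T(134,193),D(208,208))])
h=H["top"]; m=cv2.inRange(h,(18,120,90),(30,255,200)); m[:, :130]=0;m[:,190:]=0;m[:165]=0;m[230:]=0
c=np.vstack([c for c in cv2.findContours(m,0,2)[0] if cv2.contourArea(c)>20]); q=cv2.boxPoints(cv2.minAreaRect(c)); print("tray px",q.round(1).tolist(),[plane("top",p,30)[:2].round(1).tolist() for p in q],plane("top",q.mean(0),30).round(1))
E
python3 u.py
```

```text
side yellow [(array([435.4, 138.7]), array([ 33,  30, 538], dtype=int32)), (array([320.7, 166.6]), array([14, 11, 84], dtype=int32)), (array([307.1, 197.3]), array([ 15,  14, 125], dtype=int32)), (array([464.6, 213.9]), array([ 59,  17, 137], dtype=int32)), (array([274.6, 221.3]), array([ 17,  17, 168], dtype=int32))]
top yellow [(array([362. , 200.4]), array([ 17,  16, 207], dtype=int32)), (array([246.3, 220. ]), array([ 16,  15, 191], dtype=int32)), (array([298.3, 222. ]), array([ 16,  15, 194], dtype=int32))]
spool [ 493.4 -312.2   21.5] 0.8 plane26 [ 492.7 -311.2   26. ]
spool [427.9  45.6  19.2] 1.4 plane26 [427.3  45.   26. ]
spool [ 424.1 -115.2   20.7] 1.2 plane26 [ 423.5 -115.    26. ]
discL [642.8  -7.5  19.5] gap 0.9 ztext 20 [643.1  -7.2] [641.8  -7.1]
discR [ 650.  -107.5   18.6] gap 1.4 ztext 20 [ 650.3 -107. ] [ 647.8 -105.8]
tipL [642.1  -6.7  77.7] gap 1.1 ztext 79 [642.3  -6.3] [640.   -5.1]
tipR [ 651.5 -106.7   75.3] gap 3.0 ztext 79 [ 652.  -105.5] [ 645.6 -101.7]
bar [554.4  -3.6  26.3] gap 2.3 ztext 32 [554.6  -2.9] [547.7   3. ]
small [558.8 -63.5  27.1] gap 1.5 ztext 32 [558.8 -62.8] [553.2 -57.3]
large [ 562.6 -123.4   26.1] gap 1.6 ztext 32 [ 562.4 -122.3] [ 555.9 -115.2]
unit [612.8  -9.4] yaw 4.29
[[0.1, -0.3], [-0.2, -0.6], [-0.6, 0.5], [1.3, 0.2], [0.1, 0.2], [0.0, 0.1], [-0.7, 0.0]]
L [642.8  -7.2]
R [ 650.2 -106.9]
rail [634.1 107.5]
bar [554.2  -3.8]
small [558.7 -63.6]
large [ 563.2 -123.4]
tab top [array([633.23591733, 107.91362793,  88.40897605]), np.float64(3.539782621772954)]
tray px [[134.1999969482422, 177.1999969482422], [169.0, 168.6999969482422], [180.3000030517578, 215.1999969482422], [145.39999389648438, 223.60000610351562]] [[555.1, 396.1], [583.0, 288.4], [439.1, 248.5], [411.8, 354.9]] [496.8 321.9  30. ]
```

Emit:
{"method": "apply_moves", "body": {
  "deltas": [
    [0.97, -0.815, 0, 0, 0, 0, 1],
    [0.97, -0.815, 0, 0, 0, 0, 1],
    [0.97, -0.815, 0, 0, 0, 0, 1],
    [0.97, -0.815, 0, 0, 0, 0, 1],
    [0.97, -0.815, 0, 0, 0, 0, 1],
    [0.97, -0.815, 0, 0, 0, 0, 1],
    [0.97, -0.815, 0, 0, 0, 0, 1],
    [0.97, -0.815, 0, 0, 0, 0, 1]
  ]
}}

```text
time: 1.3
tool_pos: [331.1, -328.3, 245.4]
tcp_rot: [180.0, -0.0, 15.2]
ft_force: [0.4, 0.7, -0.0]
finger_gap: 85.6
grip_force: 0.0
```

Emit:
{"method": "apply_moves", "body": {
  "deltas": [
    [0.97, -0.815, 0, 0, 0, 0, 1],
    [0.97, -0.815, 0, 0, 0, 0, 1],
    [0.97, -0.815, 0, 0, 0, 0, 1],
    [0.97, -0.815, 0, 0, 0, 0, 1],
    [0.97, -0.815, 0, 0, 0, 0, 1],
    [0.97, -0.815, 0, 0, 0, 0, 1],
    [0.97, -0.815, 0, 0, 0, 0, 1],
    [0.97, -0.815, 0, 0, 0, 0, 1]
  ]
}}

```text
time: 2.3
tool_pos: [504.7, -78.5, 245.4]
tcp_rot: [180.0, -0.0, 15.2]
ft_force: [0.9, -0.8, 1.0]
finger_gap: 85.3
grip_force: 0.0
```

Emit:
{"method": "apply_moves", "body": {
  "deltas": [
    [0.97, -0.815, 0, 0, 0, 0, 0.7],
    [0.97, -0.815, 0, 0, 0, 0, 0.7],
    [0.97, -0.815, 0, 0, 0, 0, 0.7],
    [0.97, -0.815, 0, 0, 0, 0, 0.7],
    [0.97, -0.815, 0, 0, 0, 0, 0.7],
    [0.97, -0.815, 0, 0, 0, 0, 0.7],
    [0, 0, 0, 0, 0, -1, 0.7],
    [0, 0, 0, 0, 0, -1, 0.7]
  ]
}}

```text
time: 3.3
tool_pos: [634.2, 108.3, 244.8]
tcp_rot: [-180.0, 0.0, 24.5]
ft_force: [-0.1, -0.2, 0.2]
finger_gap: 60.1
grip_force: 0.0
```

Emit:
{"method": "apply_moves", "body": {
  "deltas": [
    [0, 0, 0, 0, 0, -1, 0.7],
    [0, 0, 0, 0, 0, -1, 0.7],
    [0, 0, 0, 0, 0, -1, 0.7],
    [0, 0, 0, 0, 0, -1, 0.7],
    [0, 0, 0, 0, 0, -1, 0.7],
    [0, 0, 0, 0, 0, -1, 0.7],
    [0, 0, 0, 0, 0, -1, 0.7],
    [0, 0, 0, 0, 0, -1, 0.7]
  ]
}}

```text
time: 4.3
tool_pos: [634.1, 107.6, 245.1]
tcp_rot: [-180.0, 0.0, 61.2]
ft_force: [-0.1, 0.0, -0.5]
finger_gap: 59.7
grip_force: 0.0
```

Emit:
{"method": "apply_moves", "body": {
  "deltas": [
    [0, 0, 0, 0, 0, -1, 0.7],
    [0, 0, 0, 0, 0, -1, 0.7],
    [0, 0, 0, 0, 0, -1, 0.7],
    [0, 0, 0, 0, 0, -1, 0.7],
    [0, 0, 0, 0, 0, -1, 0.7],
    [0, 0, 0, 0, 0, -1, 0.7],
    [0, 0, 0, 0, 0, -1, 0.7],
    [0, 0, 0, 0, 0, -0.25, 0.7]
  ]
}}

```text
time: 5.3
tool_pos: [634.1, 107.6, 245.2]
tcp_rot: [-180.0, -0.0, 94.3]
ft_force: [-0.1, 0.3, 0.5]
finger_gap: 60.2
grip_force: 0.0
```

Emit:
{"method": "apply_moves", "body": {
  "deltas": [
    [0, 0, 0.945, 0, 0, 0, 0.6],
    [0, 0, 0.945, 0, 0, 0, 0.6],
    [0, 0, 0.945, 0, 0, 0, 0.6],
    [0, 0, 0.945, 0, 0, 0, 0.6],
    [0, 0, 0.945, 0, 0, 0, 0.6],
    [0, 0, 0.945, 0, 0, 0, 0.6],
    [0, 0, 0, 0, 0, 0, 0.6]
  ],
  "grip_force": 60
}}

```text
time: 6.18
tool_pos: [631.7, 107.4, 72.1]
tcp_rot: [-179.7, 0.0, 94.2]
ft_force: [-0.2, -0.6, -0.4]
finger_gap: 51.5
grip_force: 0.0
```

Emit:
{"method": "apply_moves", "body": {
  "deltas": [
    [0, 0, 0, 0, 0, 0, 0],
    [0, 0, 0, 0, 0, 0, 0],
    [0, 0, 0, 0, 0, 0, 0],
    [0, 0, 0, 0, 0, 0, 0],
    [0, 0, 0, 0, 0, 0, 0],
    [0, 0, 0, 0, 0, 0, 0]
  ],
  "grip_force": 60
}}

```text
time: 6.92
tool_pos: [634.3, 107.7, 77.1]
tcp_rot: [180.0, -0.0, 94.2]
ft_force: [-5.9, -0.4, 6.5]
finger_gap: 11.1
grip_force: 60.4
```

Emit:
{"method": "apply_moves", "body": {
  "deltas": [
    [0, 0, -0.15, 0, 0, 0, 0],
    [0, 0, -0.15, 0, 0, 0, 0],
    [0, 0, -0.2, 0, 0, 0, 0],
    [0, 0, -0.2, 0, 0, 0, 0],
    [0, 0, -0.2, 0, 0, 0, 0],
    [0, 0, -0.3, 0, 0, 0, 0],
    [0, 0, -0.4, 0, 0, 0, 0],
    [0, 0, -0.4, 0, 0, 0, 0]
  ]
}}

```text
time: 7.92
tool_pos: [634.3, 107.6, 136.3]
tcp_rot: [180.0, -0.0, 94.2]
ft_force: [0.2, 0.0, -0.2]
finger_gap: 11.2
grip_force: 60.3
```

Emit:
{"method": "apply_moves", "body": {
  "deltas": [
    [0, 0, -1, 0, 0, 0, 0],
    [0, 0, -1, 0, 0, 0, 0],
    [0, 0, 0, 0, 0, 0, 0],
    [0, 0, 0, 0, 0, 0, 0]
  ]
}}

```text
time: 8.43
tool_pos: [634.0, 107.6, 194.9]
tcp_rot: [-180.0, -0.0, 94.2]
ft_force: [-0.4, 0.1, -1.3]
finger_gap: 11.2
grip_force: 60.3
```

```bash
python3 - <<'E'
from v import *
t=snapshot("side"); cv2.imwrite("pics/s1.png",cv2.resize(t[100:270,120:340][:,:,::-1],None,fx=3.4,fy=3.4,interpolation=cv2.INTER_CUBIC))
s=sense(); print(s["tool_pos"],s["finger_gap"],s["ft_force"])
E
```

```text
[633.49427586 107.55800119 194.01201664] 11.083757144519167 [-0.05577477 -0.14264627 -1.19255318]
```

View pics/s1.png

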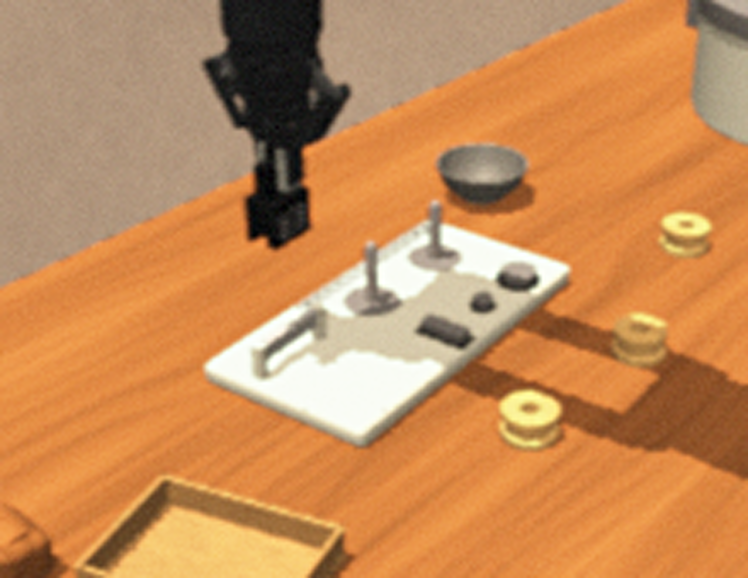

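The clip has come off the rail and is held, and the rail at about (290,340) is bare. Next it goes to the tray.

Emit:
{"method": "apply_moves", "body": {
  "deltas": [
    [0.933, -0.503, 0, 0, 0, 0, 0],
    [0.933, -0.503, 0, 0, 0, 0, 0],
    [0.933, -0.503, 0, 0, 0, 0, 0],
    [0.933, -0.503, 0, 0, 0, 0, 0],
    [0.933, -0.503, 0, 0, 0, 0, 0],
    [0.933, -0.503, 0, 0, 0, 0, 0],
    [0.933, -0.503, 0, 0, 0, 0, 0],
    [0.933, -0.503, 0, 0, 0, 0, 0]
  ]
}}

```text
time: 9.48
tool_pos: [495.8, 322.4, 193.5]
tcp_rot: [-179.9, 0.1, 94.2]
ft_force: [0.0, -0.1, -0.8]
finger_gap: 10.6
grip_force: 60.3
```

Emit:
{"method": "apply_moves", "body": {
  "deltas": [
    [0, 0, 0.8, 0, 0, 0, 0],
    [0, 0, 0.8, 0, 0, 0, 0],
    [0, 0, 0.8, 0, 0, 0, 0],
    [0, 0, 0.8, 0, 0, 0, 0],
    [0, 0, 0.8, 0, 0, 0, 0],
    [0, 0, 0.3, 0, 0, 0, 0],
    [0, 0, 0, 0, 0, 0, 0],
    [0, 0, 0, 0, 0, 0, 0]
  ]
}}

```text
time: 10.48
tool_pos: [497.8, 322.3, 67.2]
tcp_rot: [179.9, -0.0, 94.2]
ft_force: [0.1, 1.0, 0.1]
finger_gap: 11.0
grip_force: 60.3
```

Emit:
{"method": "apply_moves", "body": {
  "deltas": [
    [0, 0, 0.07, 0, 0, 0, 0],
    [0, 0, 0.07, 0, 0, 0, 0],
    [0, 0, 0.07, 0, 0, 0, 0],
    [0, 0, 0, 0, 0, 0, 0]
  ]
}}

```text
time: 10.98
tool_pos: [497.0, 321.9, 59.6]
tcp_rot: [-180.0, 0.0, 94.2]
ft_force: [-0.3, -0.5, -1.3]
finger_gap: 10.3
grip_force: 60.3
```

Emit:
{"method": "apply_moves", "body": {
  "deltas": [
    [0, 0, 0.06, 0, 0, 0, 0],
    [0, 0, 0.06, 0, 0, 0, 0],
    [0, 0, 0, 0, 0, 0, 0]
  ]
}}

```text
time: 11.35
tool_pos: [497.6, 322.2, 59.2]
tcp_rot: [180.0, -0.0, 94.2]
ft_force: [-11.2, -6.5, 23.1]
finger_gap: 10.7
grip_force: 64.2
```

Emit:
{"method": "apply_moves", "body": {
  "deltas": [
    [0, 0, -0.05, 0, 0, 0, 0],
    [0, 0, 0, 0, 0, 0, 0.4],
    [0, 0, 0, 0, 0, 0, 0.4],
    [0, 0, 0, 0, 0, 0, 0.4],
    [0, 0, -0.3, 0, 0, 0, 0.4],
    [0, 0, -1, 0, 0, 0, 0.4],
    [0, 0, -1, 0, 0, 0, 0.8],
    [0, 0, -1, 0, 0, 0, 0.8]
  ]
}}

```text
time: 12.35
tool_pos: [497.3, 322.0, 158.4]
tcp_rot: [180.0, -0.0, 94.2]
ft_force: [1.1, 0.3, -0.1]
finger_gap: 67.6
grip_force: 0.0
```

```bash
python3 - <<'E'
from m import *
cv2.imwrite("pics/s2.png",cv2.resize(S["side"][220:320,130:290][:,:,::-1],None,fx=4,fy=4,interpolation=cv2.INTER_CUBIC))
s=sense(); print(s["tool_pos"],s["tcp_rot"],s["finger_gap"])
E
```

```text
side yellow [(array([260.9,   4.7]), array([ 75,  15, 346], dtype=int32)), (array([214.7,  10.9]), array([15,  9, 55], dtype=int32)), (array([169.1,  18.6]), array([ 37,  11, 127], dtype=int32)), (array([154.8,  40.9]), array([ 42,  38, 192], dtype=int32)), (array([369.7,  29.3]), array([12, 11, 55], dtype=int32)), (array([238.4,  33.9]), array([14, 10, 47], dtype=int32)), (array([320.5, 167. ]), array([14, 11, 97], dtype=int32)), (array([307.2, 197.3]), array([ 16,  14, 131], dtype=int32)), (array([274.7, 221.8]), array([ 17,  16, 193], dtype=int32))]
top yellow [(array([361.9, 200.4]), array([ 17,  16, 207], dtype=int32)), (array([246.4, 220. ]), array([ 16,  15, 191], dtype=int32)), (array([298.3, 222. ]), array([ 16,  15, 192], dtype=int32)), (array([105.7, 288.4]), array([ 38,  25, 263], dtype=int32)), (array([232.1, 350.7]), array([ 23,  54, 744], dtype=int32)), (array([153.1, 378.1]), array([20, 14, 99], dtype=int32))]
spool [ 493.8 -312.4   20. ] 1.2 plane26 [ 492.9 -311.    26. ]
spool [427.9  45.3  17.5] 1.1 plane26 [427.4  44.8  26. ]
spool [ 424.  -115.3   20.7] 1.0 plane26 [ 423.6 -115.    26. ]
[499.64484111 323.32846086 162.04238598] [179.59149966  -0.1806199   94.2426828 ] 68.05383568921859
```

View pics/s2.png

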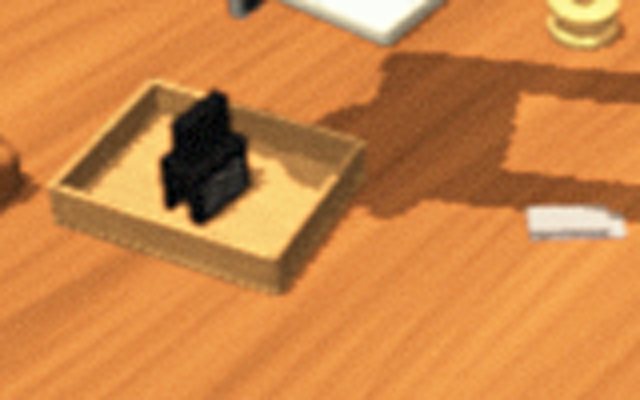

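The clip stands upright near the tray's centre, at about (205,160) in the crop. Next is the first spool.

Emit:
{"method": "apply_moves", "body": {
  "deltas": [
    [-0.904, -0.3, 0, 0, 0, 0, 0.8],
    [-0.904, -0.3, 0, 0, 0, 0, 0.8],
    [-0.904, -0.3, 0, 0, 0, 0, 0.8],
    [-0.904, -0.3, 0, 0, 0, 0, 0.8],
    [-0.904, -0.3, 0, 0, 0, 0, 0.8],
    [-0.904, -0.3, 0, 0, 0, 0, 0.8],
    [-0.904, -0.3, 0, 0, 0, 0, 0.8],
    [-0.904, -0.3, 0, 0, 0, 0, 0.8]
  ]
}}

```text
time: 13.45
tool_pos: [440.9, 99.4, 156.3]
tcp_rot: [-180.0, 0.0, 94.2]
ft_force: [0.2, -0.7, 0.3]
finger_gap: 68.2
grip_force: 0.0
```

Emit:
{"method": "apply_moves", "body": {
  "deltas": [
    [-0.904, -0.3, 0, 0, 0, 0, 0.8],
    [-0.904, -0.3, 0, 0, 0, 0, 0.8],
    [0, 0, 0.9, 0, 0, 0, 0.8],
    [0, 0, 0.9, 0, 0, 0, 0.8],
    [0, 0, 0.9, 0, 0, 0, 0.8],
    [0, 0, 0, 0, 0, 0, 0.8],
    [0, 0, 0, 0, 0, 0, 0.8]
  ]
}}

```text
time: 14.32
tool_pos: [427.9, 44.9, 76.6]
tcp_rot: [180.0, 0.0, 94.2]
ft_force: [0.2, 0.0, -1.2]
finger_gap: 68.0
grip_force: 0.0
```

```bash
python3 - <<'E'
from v import *
t=snapshot("side"); cv2.imwrite("pics/s3.png",cv2.resize(t[150:270,200:350][:,:,::-1],None,fx=4,fy=4,interpolation=cv2.INTER_CUBIC))
s=sense(); print(s["tool_pos"],s["finger_gap"],s["ft_force"])
E
```

```text
[428.36202149  44.8985655   77.02504339] 68.08388038789613 [1.38103418 0.45120237 0.64577138]
```

View pics/s3.png

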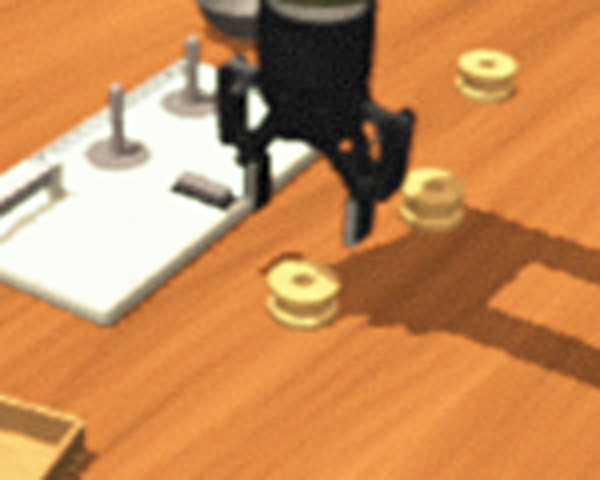

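The open gripper stands right above the near spool (300,290), with its fingers either side.

Emit:
{"method": "apply_moves", "body": {
  "deltas": [
    [0, 0, 0.6, 0, 0, 0, 0.8],
    [0, 0, 0.6, 0, 0, 0, 0.8],
    [0, 0, 0.5, 0, 0, 0, 0.8],
    [0, 0, 0.36, 0, 0, 0, 0.8],
    [0, 0, 0, 0, 0, 0, 0.8],
    [0, 0, 0, 0, 0, 0, 0.8]
  ],
  "grip_force": 35
}}

```text
time: 15.12
tool_pos: [428.0, 44.9, 14.5]
tcp_rot: [180.0, 0.0, 94.2]
ft_force: [-0.2, 0.2, 0.8]
finger_gap: 68.3
grip_force: 0.0
```

Emit:
{"method": "apply_moves", "body": {
  "deltas": [
    [0, 0, 0, 0, 0, 0, 0.4],
    [0, 0, 0, 0, 0, 0, 0.4],
    [0, 0, 0, 0, 0, 0, 0.4],
    [0, 0, 0, 0, 0, 0, 0.4],
    [0, 0, 0, 0, 0, 0, 0.4]
  ]
}}

```text
time: 15.75
tool_pos: [428.3, 44.9, 14.9]
tcp_rot: [179.9, 0.0, 94.2]
ft_force: [-1.1, 0.3, 5.8]
finger_gap: 46.5
grip_force: 36.5
```

Emit:
{"method": "apply_moves", "body": {
  "deltas": [
    [0, 0, -0.4, 0, 0, 0, 0.4],
    [0, 0, -0.8, 0, 0, 0, 0.4],
    [0, 0, -1, 0, 0, 0, 0.4],
    [0, 0, -1, 0, 0, 0, 0.4],
    [0, 0, -1, 0, 0, 0, 0.4]
  ]
}}

```text
time: 16.38
tool_pos: [427.4, 44.9, 141.7]
tcp_rot: [180.0, 0.0, 94.2]
ft_force: [1.0, -0.2, 0.6]
finger_gap: 45.9
grip_force: 36.1
```

Emit:
{"method": "apply_moves", "body": {
  "deltas": [
    [-0.2825, 0.8765, 0, 0, 0, 0, 0.4],
    [-0.2825, 0.8765, 0, 0, 0, 0, 0.4],
    [-0.2825, 0.8765, 0, 0, 0, 0, 0.4],
    [-0.2825, 0.8765, 0, 0, 0, 0, 0.4],
    [-0.2825, 0.8765, 0, 0, 0, 0, 0.4],
    [-0.2825, 0.8765, 0, 0, 0, 0, 0.4],
    [-0.2825, 0.8765, 0, 0, 0, 0, 0.4],
    [-0.2825, 0.8765, 0, 0, 0, 0, 0.4]
  ]
}}

```text
time: 17.38
tool_pos: [643.1, -7.4, 140.6]
tcp_rot: [180.0, 0.0, 94.2]
ft_force: [-0.9, -0.5, -0.4]
finger_gap: 46.1
grip_force: 36.2
```

Emit:
{"method": "apply_moves", "body": {
  "deltas": [
    [0, 0, 0.4, 0, 0, 0, 0.4],
    [0, 0, 0.4, 0, 0, 0, 0.4],
    [0, 0, 0.2, 0, 0, 0, 0.4],
    [0, 0, 0, 0, 0, 0, 0.4],
    [0, 0, 0, 0, 0, 0, 0.4]
  ]
}}

```text
time: 18.0
tool_pos: [642.3, -7.1, 110.5]
tcp_rot: [180.0, 0.0, 94.2]
ft_force: [0.6, 0.0, -0.4]
finger_gap: 46.0
grip_force: 36.2
```

```bash
python3 - <<'E'
from m import *
t=S["side"]; cv2.imwrite("pics/s4.png",cv2.resize(t[120:230,180:310][:,:,::-1],None,fx=5,fy=5,interpolation=cv2.INTER_CUBIC))
s=sense(); print(s["tool_pos"],s["finger_gap"],s["ft_force"])
E
```

```text
side yellow [(array([275.2,   8.1]), array([23, 16, 98], dtype=int32)), (array([501.4, 133.9]), array([ 21,  30, 549], dtype=int32)), (array([225. , 161.1]), array([12, 10, 42], dtype=int32)), (array([320.8, 166.8]), array([14, 11, 93], dtype=int32)), (array([451.3, 182.6]), array([24, 16, 50], dtype=int32)), (array([305.8, 195.2]), array([14,  8, 64], dtype=int32)), (array([385.5, 287. ]), array([ 19,  29, 251], dtype=int32)), (array([480.3, 310.8]), array([ 29,  55, 547], dtype=int32))]
top yellow [(array([271.7,  99.5]), array([ 49,  16, 335], dtype=int32)), (array([291.7, 200.3]), array([11, 16, 76], dtype=int32)), (array([362. , 200.4]), array([ 17,  16, 209], dtype=int32)), (array([256.5, 204.7]), array([25,  6, 71], dtype=int32)), (array([300.7, 219.3]), array([12, 11, 81], dtype=int32))]
spool [ 493.3 -312.6   20.6] 0.3 plane26 [ 492.8 -311.2   26. ]
spool [ 432.8 -122.2   21.3] 2.1 plane26 [ 431.8 -122.2   26. ]
[642.60961389  -7.14227514 110.73277725] 45.782236069217944 [-0.62426821 -0.51592165  0.08429777]
```

View pics/s4.png

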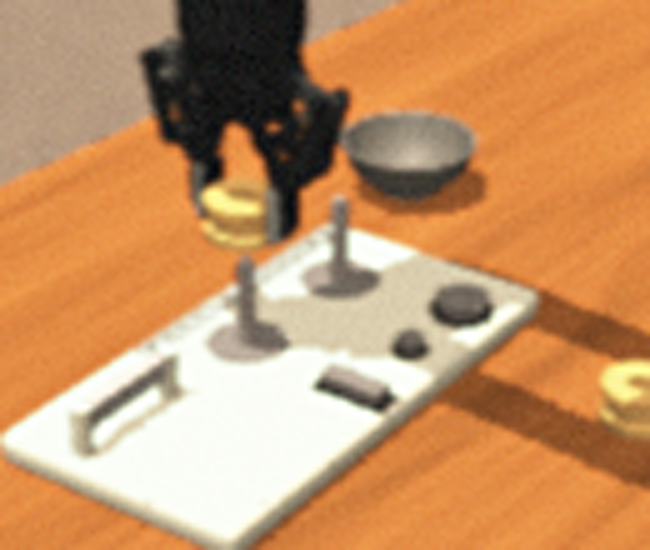

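The held spool at (238,213) hangs above the left spindle, whose tip is at (246,262). The middle spool looks partly in shadow. I'll lower slowly and watch the force.

Emit:
{"method": "apply_moves", "body": {
  "deltas": [
    [0, 0, 0.2, 0, 0, 0, 0.4],
    [0, 0, 0.2, 0, 0, 0, 0.4],
    [0, 0, 0.2, 0, 0, 0, 0.4],
    [0, 0, 0.2, 0, 0, 0, 0.4],
    [0, 0, 0.2, 0, 0, 0, 0.4],
    [0, 0, 0, 0, 0, 0, 0.4]
  ]
}}

```text
time: 18.85
tool_pos: [641.8, -7.2, 79.1]
tcp_rot: [-179.9, -0.0, 94.2]
ft_force: [-0.6, -0.2, -0.9]
finger_gap: 46.1
grip_force: 36.2
```

Emit:
{"method": "apply_moves", "body": {
  "deltas": [
    [0, 0, 0.3, 0, 0, 0, 0.4],
    [0, 0, 0.3, 0, 0, 0, 0.4],
    [0, 0, 0.3, 0, 0, 0, 0.4],
    [0, 0, 0.3, 0, 0, 0, 0.4],
    [0, 0, 0.2, 0, 0, 0, 0.4],
    [0, 0, 0, 0, 0, 0, 0.4],
    [0, 0, 0, 0, 0, 0, 0.4]
  ]
}}

```text
time: 19.73
tool_pos: [642.6, -7.2, 38.3]
tcp_rot: [180.0, 0.0, 94.2]
ft_force: [-0.2, -0.3, 0.3]
finger_gap: 46.5
grip_force: 36.2
```

Emit:
{"method": "apply_moves", "body": {
  "deltas": [
    [0, 0, 0, 0, 0, 0, 0.75],
    [0, 0, 0, 0, 0, 0, 0.75],
    [0, 0, 0, 0, 0, 0, 0.75],
    [0, 0, -0.5, 0, 0, 0, 0.75],
    [0, 0, -1, 0, 0, 0, 0.75],
    [0, 0, -1, 0, 0, 0, 0.75],
    [0, 0, -1, 0, 0, 0, 0.75]
  ]
}}

```text
time: 20.6
tool_pos: [642.6, -7.2, 145.4]
tcp_rot: [179.9, 0.0, 94.2]
ft_force: [0.3, -0.1, 0.8]
finger_gap: 63.9
grip_force: 0.0
```

Emit:
{"method": "apply_moves", "body": {
  "deltas": [
    [-0.975, -0.572, 0, 0, 0, 0, 0.8],
    [-0.975, -0.572, 0, 0, 0, 0, 0.8],
    [-0.975, -0.572, 0, 0, 0, 0, 0.8],
    [-0.975, -0.572, 0, 0, 0, 0, 0.8],
    [-0.975, -0.572, 0, 0, 0, 0, 0.8],
    [-0.975, -0.572, 0, 0, 0, 0, 0.8],
    [-0.975, -0.572, 0, 0, 0, 0, 0.8],
    [-0.975, -0.572, 0, 0, 0, 0, 0.8]
  ]
}}

```text
time: 21.6
tool_pos: [522.5, -251.8, 144.5]
tcp_rot: [179.9, 0.1, 94.2]
ft_force: [-0.4, 0.2, 0.4]
finger_gap: 68.6
grip_force: 0.0
```

Emit:
{"method": "apply_moves", "body": {
  "deltas": [
    [-0.975, -0.572, 0, 0, 0, 0, 0.8],
    [-0.975, -0.572, 0, 0, 0, 0, 0.8],
    [0, 0, 0, 0, 0, 0, 0.8],
    [0, 0, 0, 0, 0, 0, 0.8]
  ]
}}

```text
time: 22.1
tool_pos: [493.2, -311.4, 143.8]
tcp_rot: [179.9, 0.0, 94.2]
ft_force: [-0.4, 0.3, -0.5]
finger_gap: 68.4
grip_force: 0.0
```

```bash
python3 - <<'E'
from m import *
t=S["side"][140:250,130:370]; u=S["top"][100:240,130:400]
t=cv2.resize(t,(750,344)); u=cv2.resize(u,(750,389))
u=cv2.resize(u,(480,249)); t=cv2.resize(t,(750,344)); c=np.zeros((600,750,3),np.uint8); c[:344]=t; c[345:594,:480]=u
cv2.imwrite("pics/s5.png",c[:,:,::-1])
s=sense(); print(s["tool_pos"],s["finger_gap"],s["ft_force"])
print(proj("side",(493,-311,20)),proj("side",(424,-115,20)))
E
```

```text
side yellow [(array([442.6,  52.7]), array([ 26,  15, 101], dtype=int32)), (array([392.9, 152.2]), array([ 9, 16, 45], dtype=int32)), (array([320.7, 166.9]), array([14, 11, 91], dtype=int32)), (array([228.5, 181.4]), array([ 16,  13, 116], dtype=int32)), (array([307. , 197.3]), array([ 16,  14, 129], dtype=int32)), (array([484.2, 217.7]), array([36, 12, 94], dtype=int32)), (array([380.8, 290.7]), array([12, 12, 69], dtype=int32))]
top yellow [(array([264.2, 150.1]), array([ 16,  15, 189], dtype=int32)), (array([449. , 182.3]), array([ 46,  38, 496], dtype=int32)), (array([362. , 200.4]), array([ 17,  16, 207], dtype=int32)), (array([298.3, 222. ]), array([ 16,  15, 192], dtype=int32)), (array([380.5, 252.4]), array([ 9, 16, 60], dtype=int32)), (array([364.9, 251.1]), array([ 14,  14, 117], dtype=int32)), (array([392.4, 282.2]), array([ 33,  25, 142], dtype=int32)), (array([424.1, 297.3]), array([14, 13, 90], dtype=int32))]
spool [643.   -7.1  42.8] 0.0 plane26 [646.5  -7.3  26. ]
spool [ 493.5 -312.5   20.4] 0.9 plane26 [ 492.7 -311.2   26. ]
spool [ 424.2 -115.1   20.8] 1.5 plane26 [ 423.6 -115.    26. ]
[ 493.34898142 -310.75772732  143.40185638] 68.06573733886897 [-0.54857316  0.89383881 -0.26252907]
[320.69018172 167.17373549] [307.28207821 197.56070132]
```

View pics/s5.png

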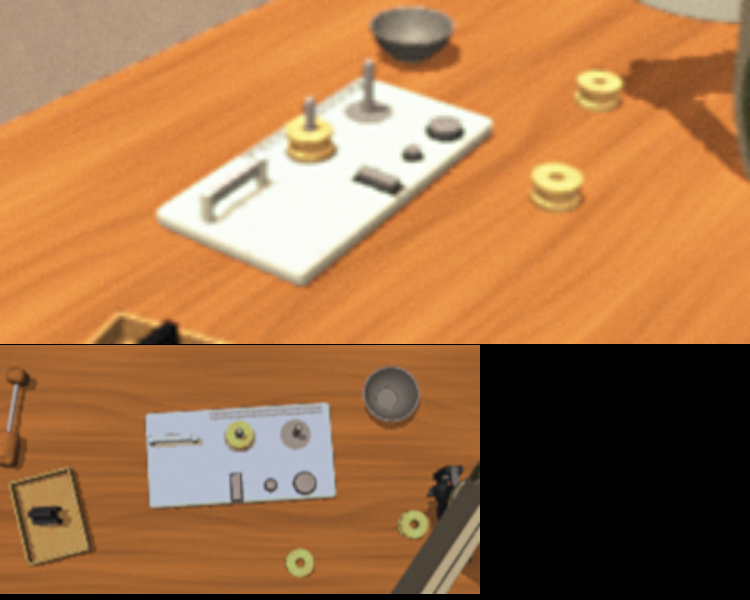

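The first spool sits fully down on the left spindle, at (310,138) in the side crop and (240,436) in the top one. The other two spools are untouched at (598,90) and (556,186). Next is the far spool.

Emit:
{"method": "apply_moves", "body": {
  "deltas": [
    [0, 0, 0.9, 0, 0, 0, 0.8],
    [0, 0, 0.9, 0, 0, 0, 0.8],
    [0, 0, 0.9, 0, 0, 0, 0.8],
    [0, 0, 0.8, 0, 0, 0, 0.8],
    [0, 0, 0.5, 0, 0, 0, 0.8],
    [0, 0, 0.23, 0, 0, 0, 0.8],
    [0, 0, 0, 0, 0, 0, 0.8],
    [0, 0, 0, 0, 0, 0, 0.8]
  ]
}}

```text
time: 23.2
tool_pos: [493.5, -312.0, 17.2]
tcp_rot: [179.9, 0.1, 94.2]
ft_force: [-1.0, -0.8, -0.5]
finger_gap: 68.1
grip_force: 0.0
```

Emit:
{"method": "apply_moves", "body": {
  "deltas": [
    [0, 0, 0, 0, 0, 0, 0.4],
    [0, 0, 0, 0, 0, 0, 0.4],
    [0, 0, 0, 0, 0, 0, 0.4],
    [0, 0, 0, 0, 0, 0, 0.4],
    [0, 0, 0, 0, 0, 0, 0.4]
  ]
}}

```text
time: 23.82
tool_pos: [493.5, -312.1, 17.4]
tcp_rot: [179.9, 0.1, 94.2]
ft_force: [-1.6, 0.7, 6.6]
finger_gap: 46.9
grip_force: 36.1
```

Emit:
{"method": "apply_moves", "body": {
  "deltas": [
    [0, 0, -0.4, 0, 0, 0, 0.4],
    [0, 0, -0.8, 0, 0, 0, 0.4],
    [0, 0, -1, 0, 0, 0, 0.4],
    [0, 0, -1, 0, 0, 0, 0.4],
    [0, 0, -1, 0, 0, 0, 0.4],
    [0, 0, 0, 0, 0, 0, 0.4]
  ]
}}

```text
time: 24.58
tool_pos: [494.6, -312.9, 146.2]
tcp_rot: [179.7, 0.2, 94.2]
ft_force: [0.1, -0.1, -0.2]
finger_gap: 47.3
grip_force: 36.2
```

Emit:
{"method": "apply_moves", "body": {
  "deltas": [
    [0.802, 0.715, 0, 0, 0, 0, 0.4],
    [0.802, 0.715, 0, 0, 0, 0, 0.4],
    [0.802, 0.715, 0, 0, 0, 0, 0.4],
    [0.802, 0.715, 0, 0, 0, 0, 0.4],
    [0.802, 0.715, 0, 0, 0, 0, 0.4],
    [0.802, 0.715, 0, 0, 0, 0, 0.4],
    [0.802, 0.715, 0, 0, 0, 0, 0.4],
    [0.802, 0.715, 0, 0, 0, 0, 0.4]
  ]
}}

```text
time: 25.58
tool_pos: [649.6, -105.9, 140.9]
tcp_rot: [-179.9, -0.0, 94.2]
ft_force: [0.1, -0.3, -1.1]
finger_gap: 46.9
grip_force: 36.2
```

Emit:
{"method": "apply_moves", "body": {
  "deltas": [
    [0, 0, 0.5, 0, 0, 0, 0.4],
    [0, 0, 0.5, 0, 0, 0, 0.4],
    [0, 0, 0.2, 0, 0, 0, 0.4],
    [0, 0, 0.2, 0, 0, 0, 0.4],
    [0, 0, 0.2, 0, 0, 0, 0.4],
    [0, 0, 0.2, 0, 0, 0, 0.4],
    [0, 0, 0.2, 0, 0, 0, 0.4],
    [0, 0, 0, 0, 0, 0, 0.4]
  ]
}}

```text
time: 26.58
tool_pos: [649.2, -106.8, 81.3]
tcp_rot: [-179.9, -0.0, 94.2]
ft_force: [-0.4, -0.0, -0.6]
finger_gap: 46.9
grip_force: 36.2
```

Emit:
{"method": "apply_moves", "body": {
  "deltas": [
    [0, 0, 0.3, 0, 0, 0, 0.4],
    [0, 0, 0.3, 0, 0, 0, 0.4],
    [0, 0, 0.3, 0, 0, 0, 0.4],
    [0, 0, 0.3, 0, 0, 0, 0.4],
    [0, 0, 0.2, 0, 0, 0, 0.4],
    [0, 0, 0, 0, 0, 0, 0.4],
    [0, 0, 0, 0, 0, 0, 0.4]
  ]
}}

```text
time: 27.45
tool_pos: [650.0, -107.0, 40.4]
tcp_rot: [180.0, 0.0, 94.2]
ft_force: [0.4, -0.2, -0.6]
finger_gap: 47.2
grip_force: 36.2
```

Emit:
{"method": "apply_moves", "body": {
  "deltas": [
    [0, 0, 0, 0, 0, 0, 0.75],
    [0, 0, 0, 0, 0, 0, 0.75],
    [0, 0, 0, 0, 0, 0, 0.75],
    [0, 0, -0.5, 0, 0, 0, 0.75],
    [0, 0, -1, 0, 0, 0, 0.75],
    [0, 0, -1, 0, 0, 0, 0.75],
    [0, 0, -1, 0, 0, 0, 0.75]
  ]
}}

```text
time: 28.32
tool_pos: [650.0, -107.0, 147.5]
tcp_rot: [179.9, 0.0, 94.2]
ft_force: [0.3, -0.2, -0.9]
finger_gap: 64.0
grip_force: 0.0
```

```bash
python3 - <<'E'
from m import *
for b in sp["side"]: print(b.round(1),plane("side",b,20.5).round(1))
E
```

```text
side yellow [(array([374.4,   8.1]), array([ 28,  22, 199], dtype=int32)), (array([277.2,  15.9]), array([ 34,  27, 249], dtype=int32)), (array([249.8,  30.5]), array([ 34,  25, 201], dtype=int32)), (array([374.8,  56.9]), array([ 22,  67, 432], dtype=int32)), (array([442.2, 102.7]), array([12, 19, 72], dtype=int32)), (array([380.7, 122.3]), array([ 16,  66, 383], dtype=int32)), (array([423. , 177.8]), array([ 75,  70, 765], dtype=int32)), (array([246.5, 169.3]), array([ 16,  12, 103], dtype=int32)), (array([389.5, 200.2]), array([ 26,  55, 234], dtype=int32)), (array([228.2, 181.7]), array([ 16,  13, 121], dtype=int32)), (array([306.4, 197.8]), array([ 15,  13, 100], dtype=int32)), (array([430.7, 231.8]), array([ 31,   8, 116], dtype=int32)), (array([382.5, 287.6]), array([ 15,  19, 132], dtype=int32))]
top yellow [(array([331.6,  88.5]), array([ 52,  24, 452], dtype=int32)), (array([345.6, 171.7]), array([ 24,  76, 700], dtype=int32)), (array([286.7, 180.2]), array([10,  8, 41], dtype=int32)), (array([299.3, 198.2]), array([ 22,  13, 119], dtype=int32))]
[374.4   8.1] [ 2096.1 -4300.3    20.5]
[277.2  15.9] [ 2562.9 -2940.4    20.5]
[249.8  30.5] [ 2249.2 -2100.2    20.5]
[374.8  56.9] [ 1031.5 -1947.7    20.5]
[442.2 102.7] [  379.9 -1282.7    20.5]
[380.7 122.3] [ 505.  -836.8   20.5]
[423.  177.8] [ 194.1 -463.6   20.5]
[246.5 169.3] [ 676.3 -135.3   20.5]
[389.5 200.2] [ 225.  -259.6   20.5]
[228.2 181.7] [668.5 -34.1  20.5]
[306.4 197.8] [ 425.  -111.3   20.5]
[430.7 231.8] [  76.3 -179.4   20.5]
[382.5 287.6] [ 92.1 100.   20.5]
```

Emit:
{"method": "apply_moves", "body": {
  "deltas": [
    [0.036, -0.943, 0, 0, 0, 0, 0.8],
    [0.036, -0.943, 0, 0, 0, 0, 0.8],
    [0.036, -0.943, 0, 0, 0, 0, 0.8],
    [0.036, -0.943, 0, 0, 0, 0, 0.8],
    [0.036, -0.943, 0, 0, 0, 0, 0.8],
    [0.036, -0.943, 0, 0, 0, 0, 0.8],
    [0.036, -0.943, 0, 0, 0, 0, 0.8],
    [0.036, -0.943, 0, 0, 0, 0, 0.8]
  ]
}}

```text
time: 29.42
tool_pos: [422.3, -115.0, 145.0]
tcp_rot: [180.0, 0.0, 94.2]
ft_force: [-1.0, -0.6, -0.2]
finger_gap: 67.9
grip_force: 0.0
```

Emit:
{"method": "apply_moves", "body": {
  "deltas": [
    [0, 0, 0.9, 0, 0, 0, 0.8],
    [0, 0, 0.9, 0, 0, 0, 0.8],
    [0, 0, 0, 0, 0, 0, 0.8],
    [0, 0, 0, 0, 0, 0, 0.8]
  ]
}}

```text
time: 29.92
tool_pos: [423.8, -115.2, 92.0]
tcp_rot: [180.0, 0.0, 94.2]
ft_force: [-0.1, -0.1, 0.6]
finger_gap: 68.3
grip_force: 0.0
```

```bash
python3 - <<'E'
from m import *
for b in sp["side"]:
    if b[1]>150: print(b.round(1),plane("side",b,20.5).round(1))
print(sense()["tool_pos"])
E
```

```text
side yellow [(array([422.8,  10.9]), array([16, 15, 73], dtype=int32)), (array([368. ,  21.4]), array([19, 16, 88], dtype=int32)), (array([450.3, 112.8]), array([13, 10, 47], dtype=int32)), (array([503.1, 133.2]), array([18, 27, 99], dtype=int32)), (array([472.9, 160.6]), array([14, 14, 46], dtype=int32)), (array([246.5, 169.4]), array([ 15,  12, 104], dtype=int32)), (array([228.1, 181.7]), array([ 16,  14, 126], dtype=int32)), (array([310.6, 207.5]), array([ 16,  15, 163], dtype=int32)), (array([444.8, 208.6]), array([11, 20, 45], dtype=int32)), (array([399.5, 264.6]), array([ 32,  36, 432], dtype=int32)), (array([380.2, 290. ]), array([11, 14, 51], dtype=int32)), (array([466.6, 329.3]), array([ 34,  20, 288], dtype=int32))]
top yellow [(array([296.7, 148.3]), array([ 16,  15, 193], dtype=int32)), (array([264.2, 150.1]), array([ 16,  15, 187], dtype=int32)), (array([328. , 221.3]), array([ 47,  28, 436], dtype=int32)), (array([277. , 307.9]), array([ 9, 10, 44], dtype=int32)), (array([240.4, 327.8]), array([16,  7, 41], dtype=int32)), (array([286.8, 332.9]), array([23, 11, 73], dtype=int32)), (array([325.4, 339.2]), array([ 12,  16, 109], dtype=int32))]
spool [ 651.7 -106.9   40.3] 2.9 plane26 [ 653.5 -109.2   26. ]
spool [643.8  -6.9  41.3] 0.9 plane26 [646.6  -7.3  26. ]
[472.9 160.6] [  97.9 -707.2   20.5]
[246.5 169.4] [ 676.3 -134.9   20.5]
[228.1 181.7] [668.6 -33.5  20.5]
[310.6 207.5] [387.4 -74.5  20.5]
[444.8 208.6] [  81.2 -320.2   20.5]
[399.5 264.6] [91.4  1.5 20.5]
[380.2 290. ] [ 92.9 110.3  20.5]
[466.6 329.3] [-87.6 103.7  20.5]
[ 424.34049874 -115.39169564   92.50416414]
```

The last spool has been knocked to about (387,-75). I'll draw back so both views can measure it.

Emit:
{"method": "apply_moves", "body": {
  "deltas": [
    [-0.9, 0.5, -0.9, 0, 0, 0, 0.8],
    [-0.9, 0.5, -0.9, 0, 0, 0, 0.8],
    [-0.9, 0.5, 0, 0, 0, 0, 0.8],
    [-0.9, 0.5, 0, 0, 0, 0, 0.8],
    [-0.9, 0.5, 0, 0, 0, 0, 0.8],
    [-0.9, 0.5, 0, 0, 0, 0, 0.8],
    [-0.9, 0.5, 0, 0, 0, 0, 0.8],
    [0, 0, 0, 0, 0, 0, 0.8]
  ]
}}

```text
time: 31.02
tool_pos: [543.1, -297.6, 146.0]
tcp_rot: [179.9, 0.1, 94.2]
ft_force: [-0.1, 0.4, 0.2]
finger_gap: 68.1
grip_force: 0.0
```

```bash
python3 - <<'E'
from m import *
for b in sp["side"]:
    if b[1]>150: print(b.round(1),plane("side",b,20.5).round(1))
print(sense()["tool_pos"])
u=np.hstack([cv2.resize(S["top"][190:270,230:330],(400,320)),cv2.resize(S["side"][170:250,260:360],(400,320))])
cv2.imwrite("pics/s6.png",u[:,:,::-1])
E
```

```text
side yellow [(array([319.4,  18.8]), array([ 9, 13, 51], dtype=int32)), (array([396.6, 157.9]), array([18, 20, 55], dtype=int32)), (array([246.6, 169.4]), array([ 15,  12, 104], dtype=int32)), (array([228. , 182.1]), array([ 16,  13, 130], dtype=int32)), (array([310.6, 207.5]), array([ 16,  15, 164], dtype=int32)), (array([488.4, 216.3]), array([31, 20, 98], dtype=int32)), (array([380.4, 290.8]), array([11, 11, 46], dtype=int32))]
top yellow [(array([439.8, 152.7]), array([ 47,  35, 519], dtype=int32)), (array([296.6, 148.3]), array([ 16,  15, 195], dtype=int32)), (array([264.2, 150.1]), array([ 16,  15, 188], dtype=int32)), (array([365.2, 226.1]), array([ 27,  14, 191], dtype=int32)), (array([286.2, 233.5]), array([ 16,  16, 196], dtype=int32)), (array([389.6, 254.9]), array([ 35,  26, 149], dtype=int32)), (array([421.2, 267.7]), array([ 15,  15, 109], dtype=int32))]
spool [ 651.4 -106.8   40.4] 2.4 plane26 [ 653.5 -109.    26. ]
spool [644.1  -6.8  40.1] 1.0 plane26 [646.6  -7.2  26. ]
spool [388.4 -78.1  18.2] 1.5 plane26 [388.  -77.9  26. ]
spool [ 295.1 -473.2   57.5] 1.5 plane26 [ 290.9 -487.6   26. ]
[396.6 157.9] [ 318.9 -549.4   20.5]
[246.6 169.4] [ 675.9 -135.    20.5]
[228.  182.1] [667.4 -31.7  20.5]
[310.6 207.5] [387.3 -74.5  20.5]
[488.4 216.3] [ -28.4 -359.7   20.5]
[380.4 290.8] [ 91.5 112.5  20.5]
[ 542.11506049 -295.66386136  145.53421194]
```

View pics/s6.png

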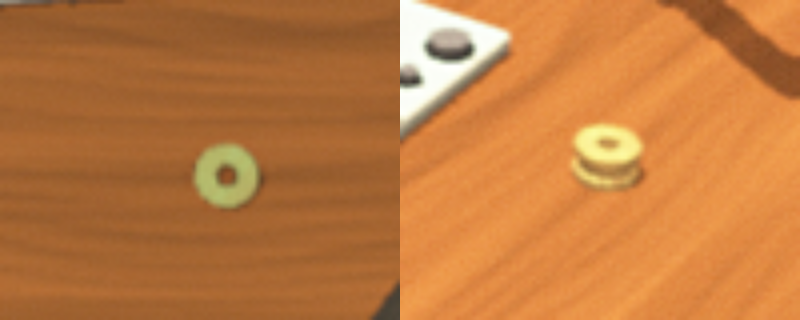

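The knocked spool stands upright at (227,175) in the top crop, which is world (388,-78).

Emit:
{"method": "apply_moves", "body": {
  "deltas": [
    [0.953, -0.575, 0, 0, 0, 0, 0.8],
    [0.953, -0.575, 0, 0, 0, 0, 0.8],
    [0.953, -0.575, 0, 0, 0, 0, 0.8],
    [0.953, -0.575, 0, 0, 0, 0, 0.8],
    [0.953, -0.575, 0, 0, 0, 0, 0.8],
    [0.953, -0.575, 0, 0, 0, 0, 0.8],
    [0.953, -0.575, 0, 0, 0, 0, 0.8],
    [0.953, -0.575, 0, 0, 0, 0, 0.8]
  ]
}}

```text
time: 32.12
tool_pos: [386.4, -76.4, 145.2]
tcp_rot: [180.0, 0.0, 94.3]
ft_force: [-0.4, 0.8, 1.0]
finger_gap: 68.2
grip_force: 0.0
```

Emit:
{"method": "apply_moves", "body": {
  "deltas": [
    [0, 0, 0.9, 0, 0, 0, 0.8],
    [0, 0, 0.9, 0, 0, 0, 0.8],
    [0, 0, 0.9, 0, 0, 0, 0.8],
    [0, 0, 0.8, 0, 0, 0, 0.8],
    [0, 0, 0.5, 0, 0, 0, 0.8],
    [0, 0, 0.28, 0, 0, 0, 0.8],
    [0, 0, 0, 0, 0, 0, 0.8],
    [0, 0, 0, 0, 0, 0, 0.8]
  ]
}}

```text
time: 33.12
tool_pos: [388.2, -78.1, 17.5]
tcp_rot: [179.9, 0.0, 94.2]
ft_force: [-0.2, 0.0, 0.2]
finger_gap: 68.7
grip_force: 0.0
```

Emit:
{"method": "apply_moves", "body": {
  "deltas": [
    [0, 0, 0, 0, 0, 0, 0.4],
    [0, 0, 0, 0, 0, 0, 0.4],
    [0, 0, 0, 0, 0, 0, 0.4],
    [0, 0, 0, 0, 0, 0, 0.4],
    [0, 0, 0, 0, 0, 0, 0.4]
  ]
}}

```text
time: 33.75
tool_pos: [388.2, -78.1, 17.7]
tcp_rot: [179.9, 0.0, 94.2]
ft_force: [-3.4, 0.6, 7.5]
finger_gap: 47.8
grip_force: 35.1
```

Emit:
{"method": "apply_moves", "body": {
  "deltas": [
    [0, 0, -0.4, 0, 0, 0, 0.4],
    [0, 0, -0.8, 0, 0, 0, 0.4],
    [0, 0, -1, 0, 0, 0, 0.4],
    [0, 0, -1, 0, 0, 0, 0.4],
    [0, 0, -1, 0, 0, 0, 0.4],
    [0, 0, 0, 0, 0, 0, 0.4]
  ]
}}

```text
time: 34.5
tool_pos: [389.5, -78.5, 146.1]
tcp_rot: [179.7, 0.1, 94.2]
ft_force: [0.5, -0.1, -0.2]
finger_gap: 47.3
grip_force: 36.3
```

Emit:
{"method": "apply_moves", "body": {
  "deltas": [
    [0.192, 0.96, 0, 0, 0, 0, 0.4],
    [0.192, 0.96, 0, 0, 0, 0, 0.4],
    [0.192, 0.96, 0, 0, 0, 0, 0.4],
    [0.192, 0.96, 0, 0, 0, 0, 0.4],
    [0.192, 0.96, 0, 0, 0, 0, 0.4],
    [0.192, 0.96, 0, 0, 0, 0, 0.4],
    [0.192, 0.96, 0, 0, 0, 0, 0.4],
    [0.192, 0.96, 0, 0, 0, 0, 0.4]
  ]
}}

```text
time: 35.5
tool_pos: [614.0, -14.5, 141.4]
tcp_rot: [-179.9, -0.0, 94.2]
ft_force: [-0.2, -0.5, -0.2]
finger_gap: 47.3
grip_force: 36.3
```

Emit:
{"method": "apply_moves", "body": {
  "deltas": [
    [0.192, 0.96, 0, 0, 0, 0, 0.4],
    [0, 0, 0.4, 0, 0, 0, 0.4],
    [0, 0, 0.5, 0, 0, 0, 0.4],
    [0, 0, 0.2, 0, 0, 0, 0.4],
    [0, 0, 0.2, 0, 0, 0, 0.4],
    [0, 0, 0.2, 0, 0, 0, 0.4],
    [0, 0, 0.2, 0, 0, 0, 0.4],
    [0, 0, 0.2, 0, 0, 0, 0.4]
  ]
}}

```text
time: 36.5
tool_pos: [642.3, -7.0, 85.6]
tcp_rot: [180.0, 0.0, 94.2]
ft_force: [-0.0, -0.3, -0.5]
finger_gap: 47.2
grip_force: 36.4
```

Emit:
{"method": "apply_moves", "body": {
  "deltas": [
    [0, 0, 0.2, 0, 0, 0, 0.4],
    [0, 0, 0.2, 0, 0, 0, 0.4],
    [0, 0, 0.2, 0, 0, 0, 0.4],
    [0, 0, 0.2, 0, 0, 0, 0.4],
    [0, 0, 0, 0, 0, 0, 0.4],
    [0, 0, 0, 0, 0, 0, 0.4]
  ]
}}

```text
time: 37.25
tool_pos: [642.4, -7.0, 63.8]
tcp_rot: [180.0, 0.0, 94.2]
ft_force: [-9.0, 0.2, 15.7]
finger_gap: 47.1
grip_force: 37.8
```

Emit:
{"method": "apply_moves", "body": {
  "deltas": [
    [0, 0, -0.05, 0, 0, 0, 0.75],
    [0, 0, 0, 0, 0, 0, 0.75],
    [0, 0, 0, 0, 0, 0, 0.75],
    [0, 0, -0.5, 0, 0, 0, 0.75],
    [0, 0, -1, 0, 0, 0, 0.75],
    [0, 0, -1, 0, 0, 0, 0.75],
    [0, 0, -0.5, 0, 0, 0, 0.75]
  ]
}}

```text
time: 38.12
tool_pos: [643.5, -7.1, 156.5]
tcp_rot: [179.8, 0.0, 94.2]
ft_force: [-0.3, 0.3, -0.4]
finger_gap: 64.1
grip_force: 0.0
```

Emit:
{"method": "apply_moves", "body": {
  "deltas": [
    [-0.2, -0.96, 0, 0, 0, 0, 0.5],
    [-0.2, -0.96, 0, 0, 0, 0, 0],
    [-0.2, -0.96, 0, 0, 0, 0, 0],
    [-0.2, -0.96, 0, 0, 0, 0, 0],
    [-0.2, -0.96, 0, 0, 0, 0, 0],
    [-0.2, -0.96, 0, 0, 0, 0, 0],
    [-0.2, -0.96, 0, 0, 0, 0, 0],
    [0, 0, 0, 0, 0, 0, 0]
  ],
  "grip_force": 40
}}

```text
time: 39.12
tool_pos: [442.8, -64.1, 152.9]
tcp_rot: [-180.0, -0.0, 94.2]
ft_force: [-0.3, -0.4, 0.4]
finger_gap: 0.1
grip_force: 0.0
```

```bash
python3 - <<'E'
from m import *
u=np.vstack([cv2.resize(S["side"][150:290,130:310],(540,420)),cv2.resize(S["top"][130:190,200:380],(540,180))])
cv2.imwrite("pics/s7.png",u[:,:,::-1])
s=sense(); print(s["tool_pos"],s["finger_gap"],s["ft_force"])
E
```

```text
side yellow [(array([365.4,   3. ]), array([14, 14, 66], dtype=int32)), (array([385.4, 132.6]), array([16, 21, 96], dtype=int32)), (array([503. , 160.1]), array([ 18,  23, 127], dtype=int32)), (array([426.1, 176. ]), array([41, 38, 72], dtype=int32)), (array([236.5, 172.5]), array([ 34,  18, 262], dtype=int32)), (array([395.1, 272.8]), array([ 37,  46, 665], dtype=int32))]
top yellow [(array([264.3, 148.2]), array([ 16,  17, 199], dtype=int32)), (array([296.6, 148.4]), array([ 16,  15, 196], dtype=int32)), (array([257.6, 316.5]), array([19, 17, 75], dtype=int32)), (array([238.2, 320.1]), array([13, 10, 48], dtype=int32)), (array([268.7, 338.6]), array([ 36,  20, 205], dtype=int32))]
[444.54789249 -63.86027389 153.49655601] -0.09749380264906347 [ 0.19045146  0.69982553 -0.0799948 ]
```

View pics/s7.png

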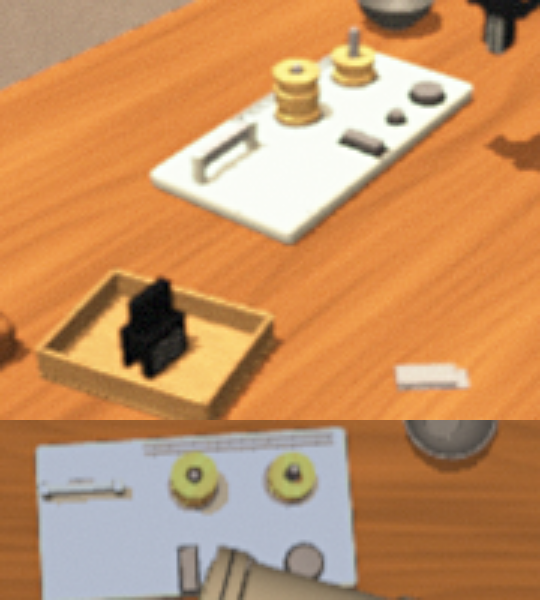

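Both spindles are loaded: two spools on the left at (297,90) and one on the right at (353,65). The clip stands inside the tray at (155,328). Now I'll press the bar with the jaws shut.

Emit:
{"method": "apply_moves", "body": {
  "deltas": [
    [0.345, 0.756, 0, 0, 0, 0, 0],
    [0.345, 0.756, 0, 0, 0, 0, 0],
    [0.345, 0.756, 0, 0, 0, 0, 0],
    [0.345, 0.756, 0, 0, 0, 0, 0],
    [0.345, 0.756, 0, 0, 0, 0, 0],
    [0, 0, 0, 0, 0, 0, 0],
    [0, 0, 0, 0, 0, 0, 0]
  ]
}}

```text
time: 40.1
tool_pos: [553.4, -3.7, 152.8]
tcp_rot: [-179.9, -0.0, 94.3]
ft_force: [-0.2, -0.6, -0.6]
finger_gap: 0.2
grip_force: 0.0
```

Emit:
{"method": "apply_moves", "body": {
  "deltas": [
    [0, 0, 1, 0, 0, 0, 0],
    [0, 0, 1, 0, 0, 0, 0],
    [0, 0, 0.7, 0, 0, 0, 0],
    [0, 0, 0.4, 0, 0, 0, 0],
    [0, 0, 0, 0, 0, 0, 0],
    [0, 0, 0, 0, 0, 0, 0]
  ]
}}

```text
time: 40.85
tool_pos: [554.2, -4.0, 61.4]
tcp_rot: [179.9, 0.0, 94.2]
ft_force: [-0.1, 0.6, 0.3]
finger_gap: 0.0
grip_force: 0.0
```

Emit:
{"method": "apply_moves", "body": {
  "deltas": [
    [0, 0, 0.2, 0, 0, 0, 0],
    [0, 0, 0.2, 0, 0, 0, 0],
    [0, 0, 0.15, 0, 0, 0, 0],
    [0, 0, 0.1, 0, 0, 0, 0],
    [0, 0, 0, 0, 0, 0, 0],
    [0, 0, 0, 0, 0, 0, 0]
  ]
}}

```text
time: 41.6
tool_pos: [553.5, -3.8, 40.9]
tcp_rot: [-180.0, -0.0, 94.2]
ft_force: [-1.3, 0.8, 4.4]
finger_gap: -0.0
grip_force: 2.1
```

Emit:
{"method": "apply_moves", "body": {
  "deltas": [
    [0, 0, 0.06, 0, 0, 0, 0],
    [0, 0, 0.04, 0, 0, 0, 0],
    [0, 0, 0, 0, 0, 0, 0]
  ]
}}

```text
time: 41.98
tool_pos: [553.8, -3.8, 39.7]
tcp_rot: [180.0, 0.0, 94.2]
ft_force: [-11.0, 0.6, 21.9]
finger_gap: -0.1
grip_force: 11.4
```

The bar bottomed at 22 N. I'll let it up and go to the large key.

Emit:
{"method": "apply_moves", "body": {
  "deltas": [
    [0, 0, -0.4, 0, 0, 0, 0],
    [0, 0, -0.5, 0, 0, 0, 0],
    [0, 0, 0, 0, 0, 0, 0],
    [-1, 0, 0, 0, 0, 0, 0],
    [-1, 0, 0, 0, 0, 0, 0],
    [-1, 0, 0, 0, 0, 0, 0],
    [-1, 0, 0, 0, 0, 0, 0],
    [0, 0, 0, 0, 0, 0, 0]
  ]
}}

```text
time: 42.98
tool_pos: [562.1, -125.3, 64.2]
tcp_rot: [-180.0, 0.0, 94.1]
ft_force: [0.0, 0.5, 0.6]
finger_gap: -0.0
grip_force: 0.0
```

Emit:
{"method": "apply_moves", "body": {
  "deltas": [
    [0, 0, 0, 0, 0, 0, 0],
    [0, 0, 0.3, 0, 0, 0, 0],
    [0, 0, 0.2, 0, 0, 0, 0],
    [0, 0, 0.15, 0, 0, 0, 0],
    [0, 0, 0.1, 0, 0, 0, 0],
    [0, 0, 0.1, 0, 0, 0, 0],
    [0, 0, 0.04, 0, 0, 0, 0],
    [0, 0, 0, 0, 0, 0, 0]
  ]
}}

```text
time: 43.98
tool_pos: [562.5, -123.2, 39.8]
tcp_rot: [-180.0, -0.0, 94.3]
ft_force: [-10.6, 5.5, 19.8]
finger_gap: -0.4
grip_force: 9.7
```

Emit:
{"method": "apply_moves", "body": {
  "deltas": [
    [0, 0, -0.4, 0, 0, 0, 0],
    [0, 0, -0.5, 0, 0, 0, 0],
    [0, 0, 0, 0, 0, 0, 0],
    [1, 0, 0, 0, 0, 0, 0],
    [1, 0, 0, 0, 0, 0, 0],
    [0, 0, 0, 0, 0, 0, 0],
    [0, 0, 0, 0, 0, 0, 0]
  ]
}}

```text
time: 44.85
tool_pos: [557.9, -63.9, 64.8]
tcp_rot: [-180.0, 0.0, 94.3]
ft_force: [0.0, -0.3, 0.1]
finger_gap: 0.2
grip_force: 0.0
```

Emit:
{"method": "apply_moves", "body": {
  "deltas": [
    [0, 0, 0, 0, 0, 0, 0],
    [0, 0, 0.3, 0, 0, 0, 0],
    [0, 0, 0.2, 0, 0, 0, 0],
    [0, 0, 0.15, 0, 0, 0, 0],
    [0, 0, 0.1, 0, 0, 0, 0],
    [0, 0, 0.1, 0, 0, 0, 0],
    [0, 0, 0.05, 0, 0, 0, 0],
    [0, 0, 0, 0, 0, 0, 0]
  ]
}}

```text
time: 45.85
tool_pos: [557.9, -63.7, 39.8]
tcp_rot: [-180.0, 0.0, 94.3]
ft_force: [-12.0, 0.4, 21.0]
finger_gap: -0.0
grip_force: 10.1
```

Bottomed. I'll let it up, withdraw and check once more.

Emit:
{"method": "apply_moves", "body": {
  "deltas": [
    [0, 0, -0.4, 0, 0, 0, 0],
    [0, 0, -1, 0, 0, 0, 0],
    [0, 0, -1, 0, 0, 0, 0],
    [0, 0, -1, 0, 0, 0, 0],
    [0, -1, -0.5, 0, 0, 0, 0],
    [0, -1, 0, 0, 0, 0, 0],
    [0, -1, 0, 0, 0, 0, 0],
    [0, 0, 0, 0, 0, 0, 0]
  ]
}}

```text
time: 46.85
tool_pos: [467.1, -70.2, 154.9]
tcp_rot: [180.0, -0.0, 94.2]
ft_force: [0.6, 0.2, -0.7]
finger_gap: -0.2
grip_force: 0.0
```

Emit:
{"method": "apply_moves", "body": {
  "deltas": [
    [-1, 0, 0, 0, 0, 0, 0],
    [-1, 0, 0, 0, 0, 0, 0],
    [-1, 0, 0, 0, 0, 0, 0],
    [-1, 0, 0, 0, 0, 0, 0],
    [0, 0, 0, 0, 0, 0, 0],
    [0, 0, 0, 0, 0, 0, 0],
    [0, 0, 0, 0, 0, 0, 0]
  ]
}}

```text
time: 47.72
tool_pos: [477.3, -189.1, 154.9]
tcp_rot: [180.0, -0.0, 94.3]
ft_force: [-0.7, 0.5, 0.3]
finger_gap: -0.1
grip_force: 0.0
```

```bash
python3 - <<'E'
from m import *
u=np.vstack([cv2.resize(S["side"][150:290,130:310],(540,420)),cv2.resize(S["top"][130:190,200:380],(540,180))])
cv2.imwrite("pics/s8.png",u[:,:,::-1])
E
```

```text
side yellow [(array([423.5,   2.7]), array([ 9,  8, 54], dtype=int32)), (array([455.4,   3.3]), array([11,  9, 57], dtype=int32)), (array([449.1,  22.9]), array([ 9, 17, 55], dtype=int32)), (array([418.4,  39.8]), array([14, 20, 59], dtype=int32)), (array([432.6,  63.8]), array([ 38,  41, 297], dtype=int32)), (array([417.6, 109.9]), array([ 38,  19, 177], dtype=int32)), (array([452.5, 129.1]), array([ 9, 14, 53], dtype=int32)), (array([392.3, 127.9]), array([ 5, 12, 47], dtype=int32)), (array([415.3, 141. ]), array([12,  9, 45], dtype=int32)), (array([418.3, 153.2]), array([16, 13, 49], dtype=int32)), (array([407.8, 170.1]), array([ 32,  49, 100], dtype=int32)), (array([236.4, 172.6]), array([ 34,  20, 265], dtype=int32)), (array([493.2, 216.1]), array([25,  8, 47], dtype=int32)), (array([402.6, 259.5]), array([ 27,  31, 306], dtype=int32)), (array([379.8, 290.6]), array([12, 11, 50], dtype=int32))]
top yellow [(array([264.3, 148.3]), array([ 16,  18, 199], dtype=int32)), (array([296.7, 148.4]), array([ 16,  15, 196], dtype=int32)), (array([379.2, 189.3]), array([ 51,  34, 571], dtype=int32)), (array([311.2, 255.8]), array([ 36,  58, 593], dtype=int32)), (array([318.3, 279.7]), array([11, 13, 73], dtype=int32)), (array([326.7, 302.7]), array([ 29,  20, 181], dtype=int32)), (array([366.6, 312.7]), array([ 14,  23, 137], dtype=int32)), (array([259.1, 328.9]), array([ 21,  11, 113], dtype=int32))]
```

View pics/s8.png

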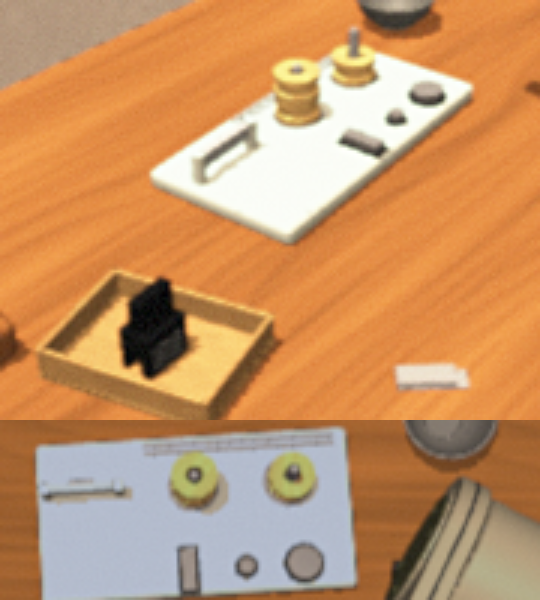

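All is in place: spools at (297,90) and (353,65), the clip in the tray at (155,328), and the keys up. Handing in.

```bash
python3 -c "
from bench import hand_in; print(hand_in())"
```

```text
the job is handed in; nothing more can be done
None
```

The job is handed in, with no verdict returned: the clip stands in the tray, all three spools found are down on the spindles, and the bar, large and small keys were each pressed to the stop in that order and let up.

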